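Hang the pin hammer back in its ring

ROBOT

A 6-joint arm with a two-finger parallel gripper is mounted at the origin on the work surface. World frame = base frame: x ahead of the robot, y to its left, z up, the work surface at z = 0. Lengths are in m, angles in rad, forces in N, time in s.
With the tool pointing down it reaches from about 0.3 to 0.775 m from the base axis. Payload 14.6 kg.
Tool frame: the origin (TCP) lies on the centre line of the jaws, within the pads' length; the fingertips stand 14 mm ahead of it and the grasp point (between the pads) lies 5 mm behind it; x points along the fingers, y is the direction in which the jaws open and shut, and the axes are right-handed (so a half turn about x gives the same grasp; the last joint's range is limited). The gripper opens to 94 mm and grips with 3 to 60 N. Pads are 16 mm wide; open, the fingers measure 119 mm over their backs; the gripper's body (75 mm by 177 mm) begins 78 mm behind the grasp point.
Start: joints at [1.174, 0.3, 1.521, -0, 1.321, -0.067], TCP at [0.178, 0.52, 0.219] pointing down, gripper open.
Joint ranges: [-3.03, 3.03], [-0.79, 2.21], [0.23, 2.52], [-1.04, 4.18], [0, 3.07], [-2.55, 2.55]. Speed limits (rad/s): [2.22, 2.22, 2.57, 3.14, 3.14, 3.14].

INTERFACE

Orientations are given as [roll, pitch, yaw] about the fixed x, y, z axes, in that order (R = Rz(yaw) Ry(pitch) Rx(roll)).
In Python, from station import * gives the robot as it stands. The module is installed in compiled form; this text tells all that it offers.
- The arm moves only by the shell command python3 -m handwheel 'ROWS' [FORCE]. ROWS is JSON, a list of rows, each a list of 3 entries, a list of its own where there are three numbers: the shift along the tool's x, y, z in mm, then the turn about the tool's x in rad, then the gripper command: -1 is fully open, 1 is shut, values between are in proportion. In form: [[[dx, dy, dz], spin, gripper], ...]. A call has exactly 5 rows; each row is the pose to reach, as a shift and turn from the pose measured when the call began, along the tool's axes at that moment; what a row does not reach only later rows make up. A row lasts 1/10 s, in which the tool goes at most 50 mm and 8.59 degrees, less where a joint would pass 70% of its speed; a pose out of reach is approached as far as the arm can. A call with a gripper value outside its range is refused whole. The fingers move at their own pace and stop on an object; FORCE is the grip in N (left out, the last holds). Time passes only in rows, so rows that repeat a pose let the fingers close, or fill a call up. It gives the time, the measured TCP pose, the force and the opening at its end, in the units of the state.
- get_obs(): the state, without advancing time (a new reading comes with each control period).
- camera(name): name is "scene" or "top" or "wrist"; returns (picture, depth): 384x512x3 uint8, blue, green, red; 384x512 float32, m along the optical axis (not along the pixel's ray), 0 where there is no reading.
- camera_info(name): a dict with "fx", "fy", "cx", "cy" (pixels), "extrinsics" (4x4, takes a point from camera to world coordinates). Camera axes: x right, y down, z forward; pixel columns grow to the right and rows downward; lengths in m; the calibration is good to about 2 mm. A picture is of the moment at which its call begins: read the wrist's pose just before it. camera_info takes no time and is no camera call; for the wrist camera it gives the pose at the moment of the call.
- hand_in(): hands the job in, once; it reports no verdict.
The state is a dict: "time_s": time; "qpos": joint angles; "joint_vel": joint speeds; "tau": joint torques, N m; "ee_pos": TCP position; "eef_rot": TCP orientation; "force": force on the tool from outside, world axes, zero at the start; "moment": the same for the moment, N m; "grip_width": finger opening in m.
Only numpy, scipy, OpenCV 4.12 (cv2) and the standard library are available. Lean on these libraries where they do the work, as an engineer would, in place of code of your own. Each camera call takes 0.05 s, during which the arm holds its last target. There are 200 camera calls.

TASK

Someone has left the pin hammer leaning in the open paint tin. Hang it back in its ring on the rail along the far edge of the bench: handle first, down through the empty ring that the handle fits, felt for and eased in, never rammed or dropped from a height, until the head sits on the ring and the hammer hangs straight down by itself. Leave the mallet, the block plane and the offcut where they are.

Things in the scene. Friction and masses are not known exactly. Their poses are not given: they have to be found in the camera images.
- hammer_head (a point): Centre of the steel head of a cross-pein pin hammer (204 mm, 0.14-0.28 kg). z runs up the handle to the head (up when it hangs), x along the head to the round face, y across its flat cheeks. Head 80 mm long (x), 22 mm wide over the cheeks, 26 mm high along z (top +13, underside -13). Grip the cheeks: flat 30 mm in the middle. It starts leaning 35 deg from vertical in the tin, head up and out.
- hammer_butt (a point): Centre of the flat end of the hammer's handle, 191 mm from hammer_head along its -z; same axes. The handle is round: rubber grip 24 mm thick over the lowest 60 mm (end square-edged), tapering to an 18 mm neck from 95 mm above the butt up to the head. Centre of mass 140 mm above the butt. It starts in the foot of the tin's far wall; the neck rests on the rim, 14 mm below the head.
- tin: Open metal paint tin, fixed to the bench: 118 mm outer diameter, 140 mm high, wall 4 mm, floor 5 mm. Origin at the centre of its underside, on the bench. The hammer leans out over the rim on the side of the tin's own -x axis (towards the robot's side of the bench, within 30 degrees of world -x); its head is clear of the tin on both cheeks.
- root_mid (a point): Root of the holder that fits the hammer, on its screw plate's outer face at the height of the ring's upper rim, 30 mm above the bench; x points out from the bench, z up. Its arm carries a fixed level empty steel ring: 26 mm inner, 34 mm outer diameter, 12 mm high, open below, its axis 41 mm from here. The arm is bent up to 14 degrees sideways: the ring's axis may stand up to 10 mm left or right of straight out.
- root_small (a point): Root of the holder with the smallest ring, built, placed and bent the same way but 16 mm inner, 24 mm outer diameter; empty; the hammer's handle does not go in. The three holders stand in any order along a wooden rail on the bench's far edge, 135 mm or more apart; plate 24 mm and ring axes 65 mm beyond the edge of the bench, so that handles hang free.
- root_wide (a point): Root of the holder with the widest ring, built, placed and bent the same way but 41 mm inner, 51 mm outer diameter; the mallet hangs in it.
- mallet_head (a point): Centre of the head of the turned wooden mallet that hangs upright in the widest ring: head 69 mm across at most, reaching from the ring's rim to 84 mm above it. To be left alone.
- plane: Small steel block plane on the bench, 150 x 50 mm, 57 mm high; origin at the centre of its sole. To be left alone.
- offcut_mid (a point): Centre of a pine offcut lying on the bench, 130 x 70 x 33 mm. To be left alone.
Things that resemble listed ones, but are neither listed nor needed, are in the scene too. There is more than one size of the part that bears hammer_head; the job needs the smaller.

How it is judged:
At the end, for the whole second after the job is handed in: The hammer hangs at rest and released in the ring it fits: handle down, within 8 degrees of vertical, centre of the head 30 to 51 mm out from the holder's root, at most 16 mm to either side of it and 9 to 17 mm above the ring's upper rim (seated: 13 mm), its weight on the ring (x of hammer_head in the frame of root_mid between 0.03 and 0.051 m and y of hammer_head in the frame of root_mid between -0.016 and 0.016 m and z of hammer_head in the frame of root_mid between 0.009 and 0.017 m and angle between hammer_head's own z axis and vertical below 0.14 rad and contact force between hammer and ring_mid above 0.3 N and linear speed of hammer below 0.02 m/s); the robot touches nothing.
It fails at once if the hammer is rammed or dropped onto a ring (over 60 N) (contact force between hammer and ring_mid above 60 N or contact force between hammer and ring_small above 60 N or contact force between hammer and ring_wide above 60 N).
It fails at once if the mallet is knocked (moved more than 30 mm) (distance of mallet_head from where it was at the start of the episode above 0.03 m).
It fails at once if the block plane is moved more than 30 mm (distance of plane from where it was at the start of the episode above 0.03 m).
It fails at once if the offcut is moved more than 30 mm (distance of offcut_mid from where it was at the start of the episode above 0.03 m).
It also fails if it takes over 72 s, if anything falls off the work surface, if the arm or the gripper's body presses on something with over 40 N, if the wrist force passes 120 N, or if a joint passes its speed limit or range.

## Working session

There is one attempt and no reset: what is moved stays moved. The work goes in short steps, Python scripts to look and compute and a shell command to move; the robot and the scene stay as the last step left them, time stands still between calls to the robot, and variables do not carry over. Pictures are saved under pics/ and viewed, about 8 in all and at most 12, crops included, and the job is handed in when it is done.

```bash
mkdir -p pics; python3 - <<'E'
from station import *
import cv2,numpy as np
o=get_obs();print(o)
for n in["scene","top"]:
    p,d=camera(n);cv2.imwrite(f"pics/{n}0.png",p);np.save(f"pics/{n}0.npy",d);print(n,camera_info(n))
E
```

```text
{'time_s': 0.0, 'qpos': array([ 1.17440032e+00,  3.00464793e-01,  1.52155725e+00, -1.62795522e-05,
        1.32072469e+00, -6.66135428e-02]), 'joint_vel': array([-0.00018555, -0.0018352 , -0.00077   ,  0.00046834,  0.00074725,
        0.00124206]), 'tau': array([-1.30981261e-03, -5.31808913e+01, -3.52732694e+01,  7.07975356e-02,
        2.44443468e-02, -5.80396181e-05]), 'ee_pos': array([0.17802977, 0.52013192, 0.21889987]), 'eef_rot': array([-1.62374744,  1.56964214, -1.95352587]), 'force': array([-0.44481796,  0.04464925, -0.19736649]), 'moment': array([-0.02718237, -0.03171569, -0.00673723]), 'grip_width': 0.09396151598036222}
scene {'fx': 430.16026469080566, 'fy': 430.16026469080566, 'cx': 250.40568973046896, 'cy': 183.76344960595904, 'extrinsics': array([[-0.6190195 ,  0.51717926, -0.59105031,  1.11510508],
       [ 0.78535839,  0.41260709, -0.46148412,  0.50050988],
       [ 0.00520153, -0.74985399, -0.66158291,  0.81259944],
       [ 0.        ,  0.        ,  0.        ,  1.        ]])}
top {'fx': 365.1687831157839, 'fy': 365.1687831157839, 'cx': 253.668905605339, 'cy': 188.56201312068686, 'extrinsics': array([[-0.01456749, -0.9883459 ,  0.15152612,  0.38315254],
       [-0.99985885,  0.01313008, -0.01048251,  0.03302303],
       [ 0.00837079, -0.15165744, -0.98839767,  1.00072117],
       [ 0.        ,  0.        ,  0.        ,  1.        ]])}
```

```bash
python3 -c "
import cv2,numpy as np
a=cv2.imread('pics/scene0.png');b=cv2.imread('pics/top0.png')
cv2.imwrite('pics/both.png',cv2.resize(np.hstack([a,b]),(800,300),interpolation=cv2.INTER_AREA))"
```

```text
(no output)
```

View pics/top0.png

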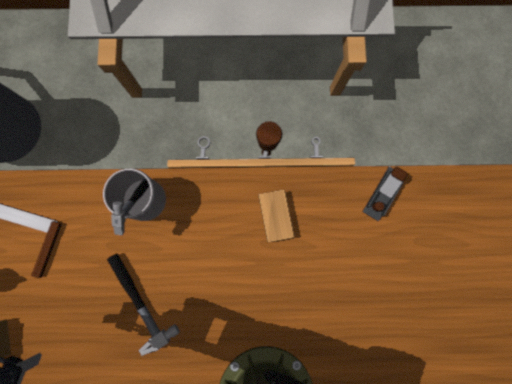

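View pics/scene0.png

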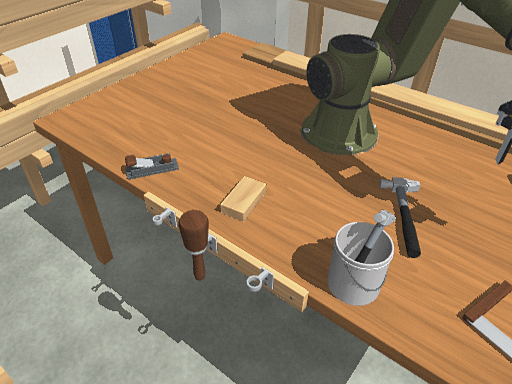

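```bash
cat > h.py <<'E'
import numpy as np,cv2
from station import *
def pts(n,d,uv):
    K=camera_info(n) if isinstance(n,str) else n
    uv=np.atleast_2d(np.array(uv,float)); z=d[uv[:,1].astype(int),uv[:,0].astype(int)]
    c=np.c_[(uv[:,0]-K['cx'])/K['fx']*z,(uv[:,1]-K['cy'])/K['fy']*z,z]
    E=K['extrinsics'];return c@E[:3,:3].T+E[:3,3]
def plane(n,uv,h):
    K=camera_info(n) if isinstance(n,str) else n
    uv=np.atleast_2d(np.array(uv,float))
    r=np.c_[(uv[:,0]-K['cx'])/K['fx'],(uv[:,1]-K['cy'])/K['fy'],np.ones(len(uv))]
    E=K['extrinsics'];r=r@E[:3,:3].T;o=E[:3,3]
    return o+r*((h-o[2])/r[:,2])[:,None]
def proj(K,P):
    E=K['extrinsics'];c=(np.atleast_2d(P)-E[:3,3])@E[:3,:3]
    return np.c_[c[:,0]/c[:,2]*K['fx']+K['cx'],c[:,1]/c[:,2]*K['fy']+K['cy']]
E
python3 - <<'E'
from h import *
a=cv2.imread('pics/top0.png');s=cv2.imread('pics/scene0.png')
R=lambda i,x,y,w,h:cv2.resize(i[y:y+h,x:x+w],(400,300),interpolation=cv2.INTER_CUBIC)
cv2.imwrite('pics/c1.png',np.vstack([np.hstack([R(a,95,165,80,60+15)[:, :],R(s,325,200,80,60)]),np.hstack([R(a,190,125,40,30),R(a,300,125,40,30)])]))
d=np.load('pics/top0.npy')
print(plane('top',[(204,142),(316,142),(268,133)],.03), pts('top',d,[(117,222),(118,210),(268,133),(128,172),(278,215),(388,190)]))
# depth-based head points near tin top
v,u=np.mgrid[165:245,90:175];uv=np.c_[u.ravel(),v.ravel()];P=pts('top',d,uv)
m=P[:,2]>.145;print(m.sum(),uv[m].min(0),uv[m].max(0));Q=P[m]
c=Q.mean(0);w,V=np.linalg.eigh(np.cov((Q-c).T));print(c,np.sqrt(w),V.T,Q.min(0),Q.max(0))
E
```

```text
[[ 0.66283282  0.15693012  0.03      ]
 [ 0.65909266 -0.15038457  0.03      ]
 [ 0.68627653 -0.01900383  0.03      ]] [[ 0.43764945  0.33218804  0.17649083]
 [ 0.46358559  0.32718789  0.18723711]
 [ 0.66137801 -0.01473036  0.10973476]
 [ 0.56466242  0.33319944  0.11338646]
 [ 0.45964411 -0.04071129  0.03361467]
 [ 0.52387469 -0.34108697  0.02556865]]
400 [ 97 168] [168 243]
[0.44402578 0.31509423 0.21787945] [0.00732876 0.0192242  0.20190092] [[-0.04888116  0.94108358  0.33462266]
 [-0.99643336 -0.02287526 -0.08122367]
 [-0.06878368 -0.33739949  0.93884524]] [0.38315254 0.03302303 0.14519008] [0.48470079 0.34859897 1.00072117]
```

View pics/c1.png

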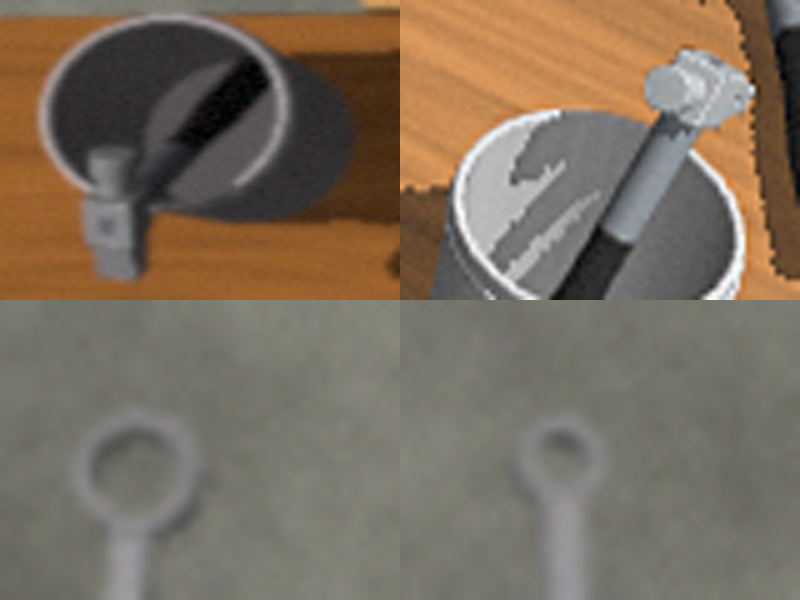

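Three rings: top px (204,142) has about 32 mm outer diameter, so it is root_mid; (316,142) is about 23 mm, so it is the small one; (268,133) carries the mallet. Two hammers: the one leaning in the tin (head at 118,218) is the job. The longer one flat on the bench at (145,305) is the decoy. Next I move the wrist camera over the tin.

```bash
python3 - <<'E'
from h import *
from scipy.spatial.transform import Rotation as R
o=get_obs();M=R.from_euler('xyz',o['eef_rot']).as_matrix();print(M.round(3))
K=camera_info('wrist');print(K['fx'],K['cx'],K['cy'],(M.T@(K['extrinsics'][:3,3]-o['ee_pos'])).round(4),(M.T@K['extrinsics'][:3,:3]).round(3))
print('to above',((np.array([.40,.33,.36])-o['ee_pos'])@M*1000).round())
print(plane('top',[(128.2,192)],.14))
d=np.load('pics/scene0.npy')
v,u=np.mgrid[195:260,340:405];uv=np.c_[u.ravel(),v.ravel()];P=pts('scene',d,uv);
m=(P[:,2]>.155);print(m.sum(),np.median(P[m],0),P[m].min(0),P[m].max(0))
E
```

```text
[[-0.     0.324  0.946]
 [-0.001  0.946 -0.324]
 [-1.    -0.001 -0.   ]]
269.1843102449899 252.79691769464137 192.80535775957992 [-0.166   0.0011 -0.0701] [[ 0.    -0.244  0.97 ]
 [ 1.    -0.    -0.   ]
 [ 0.     0.97   0.244]]
to above [-141. -108.  272.]
[[0.510805   0.32191009 0.14      ]]
263 [0.46440669 0.33803596 0.18323875] [0.42377978 0.32119808 0.15510895] [1.11510508 0.50050988 0.81259944]
```

```bash
python3 -m handwheel '[[[-50,0,0],0,-1],[[-95,-20,30],0,-1],[[-140,-35,60],0,-1],[[-140,-50,105],0,-1],[[-140,-65,150],0,-1]]'
python3 -m handwheel '[[[0,-15,45],0,-1],[[0,-30,85],0,-1],[[0,-43,122],0,-1],[[0,-43,122],0,-1],[[0,-43,122],0,-1]]'
python3 - <<'E'
from h import *
o=get_obs();K=camera_info('wrist');p,d=camera('wrist');cv2.imwrite('pics/w1.png',p);np.save('pics/w1.npy',d);np.save('pics/w1K.npy',K,allow_pickle=True);print(o['ee_pos'],o['eef_rot'],o['force'])
E
```

```text
time_s: 0.6
ee_pos: [0.2966, 0.4118, 0.3607]
eef_rot: [1.066, 1.569, 0.738]
force: [0.4, 1.5, 0.1]
grip_width: 0.0944
time_s: 1.1
ee_pos: [0.3985, 0.3314, 0.3604]
eef_rot: [1.242, 1.569, 0.912]
force: [-0.2, 0.3, -0.7]
grip_width: 0.0943
[0.3984668  0.33140235 0.36043154] [1.24234356 1.5694772  0.91240864] [-0.22485269  0.26001239 -0.73292053]
```

View pics/w1.png

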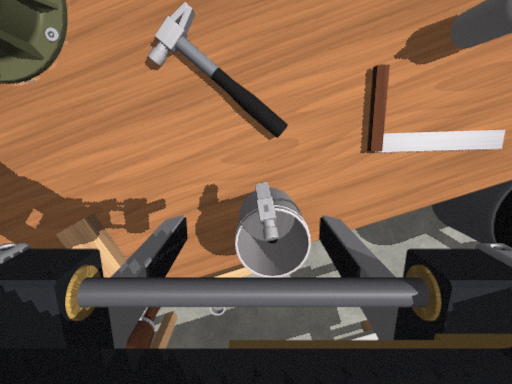

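Wrist view: the hammer head is bright, from (263,185) to (270,240), over the tin mouth centred near (272,235). The fingers are at about (180,240) and (335,240). The decoy is at the top.

```bash
python3 - <<'E'
from h import *
from scipy.spatial.transform import Rotation as Rt
d=np.load('pics/w1.npy');K=np.load('pics/w1K.npy',allow_pickle=True).item();p=cv2.imread('pics/w1.png')
v,u=np.mgrid[175:245,245:290];uv=np.c_[u.ravel(),v.ravel()];P=pts(K,d,uv)
m=(P[:,2]>.148)&(P[:,2]<.3)
n,l,st,_=cv2.connectedComponentsWithStats(m.reshape(v.shape).astype(np.uint8));k=1+st[1:,4].argmax();m=(l==k).ravel();Q=P[m];print(st[k])
r=cv2.minAreaRect(np.float32(Q[:,:2]*1000));print(r)
for a in range(178,244,5):
    s=m&(uv[:,1]==a); 
    if s.any(): print(a,uv[s][:,0].min(),uv[s][:,0].max(),np.median(P[s],0).round(4),np.ptp(P[s],axis=0).round(4))
M=Rt.from_euler('xyz',get_obs()['eef_rot']).as_matrix();print(M.round(3))
c=p[165:285,220:320];cv2.imwrite('pics/c2.png',cv2.resize(c,(500,600),interpolation=cv2.INTER_CUBIC))
E
```

```text
[ 10   7  24  58 850]
((447.74505615234375, 335.2754211425781), (21.964113235473633, 73.25534057617188), 81.5682601928711)
183 257 267 [0.413  0.3417 0.1497] [0.0041 0.0136 0.0033]
188 256 268 [0.4187 0.3396 0.1559] [0.0053 0.0161 0.0038]
193 256 269 [0.4241 0.3382 0.1622] [0.0051 0.0173 0.0035]
198 257 271 [0.4294 0.3383 0.1696] [0.0053 0.0184 0.0054]
203 257 272 [0.4351 0.337  0.1745] [0.0062 0.0194 0.0028]
208 258 273 [0.441  0.3362 0.1789] [0.0057 0.0194 0.0047]
213 259 274 [0.447  0.3355 0.1823] [0.006  0.0192 0.0036]
218 259 275 [0.4526 0.3342 0.1853] [0.0085 0.0202 0.0061]
223 261 274 [0.4604 0.3326 0.185 ] [0.0058 0.0178 0.0184]
228 264 276 [0.4646 0.334  0.1903] [0.0064 0.0152 0.007 ]
233 263 277 [0.4707 0.332  0.1944] [0.0062 0.018  0.0095]
238 264 276 [0.4784 0.3296 0.1929] [0.0083 0.0149 0.009 ]
[[ 0.001  0.323  0.947]
 [ 0.001  0.947 -0.323]
 [-1.     0.001  0.001]]
```

View pics/c2.png

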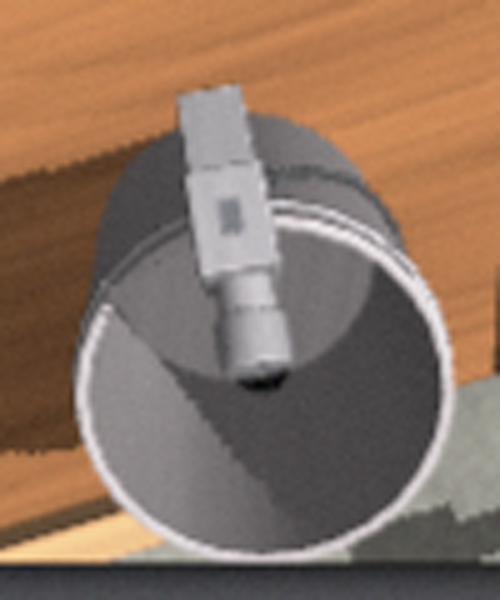

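Head pose: centre ≈ (0.448, 0.335, 0.168), head axis at −9.5° azimuth, lean 35° in the head's own plane. The predicted butt height of 12 mm agrees with the tin floor. I'll grip with the fingertips just above the underside of the head so they clear the ring later.

```bash
python3 -m handwheel '[[[30,10,20],-0.08,-1],[[70,19,46],-0.162,-1],[[110,19,46],-0.162,-1],[[130,19,46],-0.162,-1],[[130,19,46],-0.162,-1]]'
python3 -m handwheel '[[[20,0,0],0,-1],[[40,0,0],0,-1],[[57,0,0],0,-1],[[57,0,0],0,-1],[[57,0,0],0,-1]]'
python3 - <<'E'
from h import *
from scipy.spatial.transform import Rotation as Rt
o=get_obs();M=Rt.from_euler('xyz',o['eef_rot']).as_matrix();print(o['ee_pos'],np.degrees(np.arctan2(M[1,1],M[0,1])),((np.array([.4484,.3348,.1735])-o['ee_pos'])@M*1000).round(1))
p,d=camera('wrist');cv2.imwrite('pics/w2.png',p)
E
```

```text
time_s: 1.65
ee_pos: [0.446, 0.3356, 0.2278]
eef_rot: [-2.559, 1.567, -2.724]
force: [0.1, 0.6, 0.7]
grip_width: 0.0937
time_s: 2.15
ee_pos: [0.4459, 0.3364, 0.1726]
eef_rot: [-2.733, 1.569, -2.897]
force: [-0.2, 0.5, 0.7]
grip_width: 0.094
[0.44585265 0.33642461 0.17256236] 80.6004687847554 [-0.9 -1.2  2.8]
```

View pics/w2.png

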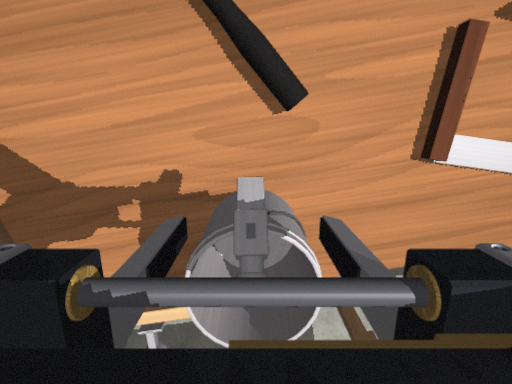

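Aligned: the head is vertical in the image at column 251, midway between the fingers. Grip, lift a little, then straighten by moving the head over the butt while it is still in the tin.

```bash
python3 -m handwheel '[[[0,0,3],0,1],[[0,0,3],0,1],[[0,0,3],0,1],[[0,0,3],0,1],[[0,0,3],0,1]]' 12
python3 -m handwheel '[[[0,0,0],0,1],[[-6,0,-1],0,1],[[-15,0,-3],0,1],[[-25,0,-6],0,1],[[-35,0,-8],0,1]]' 12
python3 -c "from h import *;print(get_obs())"
```

```text
time_s: 2.7
ee_pos: [0.449, 0.3359, 0.1728]
eef_rot: [-2.853, 1.569, -3.017]
force: [0.2, 0.5, -0.2]
grip_width: 0.0577
time_s: 3.2
ee_pos: [0.4409, 0.3373, 0.2091]
eef_rot: [3.059, 1.57, 2.895]
force: [0.7, -0.4, 0.0]
grip_width: 0.017
{'time_s': 3.2, 'qpos': array([ 5.86739885e-01,  3.20089057e-01,  1.51920663e+00,  7.15169458e-04,
        1.30292314e+00, -8.20090144e-01]), 'joint_vel': array([ 0.02318083, -0.11598619, -0.09005536, -0.00086092,  0.20178062,
        0.0233277 ]), 'tau': array([-2.27854187e-01, -5.28208852e+01, -3.42776299e+01,  3.96342622e-02,
       -3.61697813e-01, -3.32568074e-02]), 'ee_pos': array([0.44092392, 0.33730904, 0.20906936]), 'eef_rot': array([3.05882489, 1.56986485, 2.89466908]), 'force': array([ 0.74200141, -0.37098239,  0.03145927]), 'moment': array([0.00864805, 0.00964886, 0.02960895]), 'grip_width': 0.01704146282462437}
```

The fingers are slower than I allowed for, so the lift came before they had shut. I'll look before going on.

```bash
python3 -m handwheel '[[[-10,0,0],0,-1],[[-10,0,0],0,-1],[[-10,0,0],0,-1],[[-10,0,0],0,-1],[[-10,0,0],0,-1]]'
python3 -m handwheel '[[[-10,0,0],0,-1],[[-20,0,0],0,-1],[[-20,0,0],0,-1],[[-20,0,0],0,-1],[[-20,0,0],0,-1]]'
python3 - <<'E'
from h import *
from scipy.spatial.transform import Rotation as Rt
o=get_obs();K=camera_info('wrist');p,d=camera('wrist')
cv2.imwrite('pics/w3.png',p[130:330,150:350]);M=Rt.from_euler('xyz',o['eef_rot']).as_matrix();print(o['ee_pos'],o['grip_width'],np.degrees(np.arctan2(M[1,1],M[0,1])))
v,u=np.mgrid[120:285,200:310];uv=np.c_[u.ravel(),v.ravel()];P=pts(K,d,uv)
m=(P[:,2]>.148)&(P[:,2]<.22)
n,l,st,_=cv2.connectedComponentsWithStats(m.reshape(v.shape).astype(np.uint8));k=1+st[1:,4].argmax();m=(l==k).ravel();Q=P[m];print(st[k])
print(cv2.minAreaRect(np.float32(Q[:,:2]*1000)))
for a in range(120,285,8):
    s=m&(uv[:,1]==a)
    if s.any(): print(a,uv[s][:,0].min(),uv[s][:,0].max(),np.median(P[s],0).round(4))
E
```

```text
time_s: 3.7
ee_pos: [0.4408, 0.3372, 0.2186]
eef_rot: [-2.827, 1.569, -2.991]
force: [-0.2, -0.7, 0.0]
grip_width: 0.0541
time_s: 4.2
ee_pos: [0.4408, 0.3372, 0.2384]
eef_rot: [-2.737, 1.569, -2.902]
force: [0.1, 0.4, 0.2]
grip_width: 0.0926
[0.44078684 0.33715149 0.23836968] 0.09260692172946917 80.5931591429547
[  39   49   25   89 1963]
((448.46649169921875, 335.2173767089844), (21.72610855102539, 74.59024810791016), 81.13008880615234)
176 241 260 [0.4174 0.3397 0.1546]
184 241 260 [0.4236 0.3387 0.1613]
192 241 262 [0.4293 0.3387 0.1694]
200 239 263 [0.4352 0.3373 0.1741]
208 239 263 [0.4413 0.3363 0.1787]
216 239 263 [0.4472 0.3354 0.1828]
224 239 263 [0.4533 0.3344 0.1857]
232 243 260 [0.4607 0.3336 0.1852]
240 241 262 [0.4658 0.3333 0.1905]
248 241 263 [0.4712 0.3323 0.1946]
256 243 260 [0.4815 0.3301 0.1891]
```

View pics/w3.png

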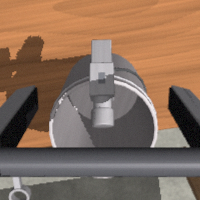

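The hammer is unmoved in the tin. I'll descend again and give the fingers two full calls to shut.

```bash
python3 -m handwheel '[[[20,-1,4],0,-1],[[40,-1,8],0,-1],[[60,-1,8],0,-1],[[65,-1,8],0,-1],[[65,-1,8],0,-1]]' 12
python3 -m handwheel '[[[0,0,0],0,1],[[0,0,0],0,1],[[0,0,0],0,1],[[0,0,0],0,1],[[0,0,0],0,1]]' 12
python3 -m handwheel '[[[0,0,0],0,1],[[0,0,0],0,1],[[0,0,0],0,1],[[0,0,0],0,1],[[0,0,0],0,1]]' 12
python3 -m handwheel '[[[0,0,0],0,1],[[0,0,0],0,1],[[0,0,0],0,1],[[0,0,0],0,1],[[0,0,0],0,1]]' 12
```

```text
time_s: 4.75
ee_pos: [0.4482, 0.3347, 0.1729]
eef_rot: [-2.599, 1.567, -2.763]
force: [0.3, -0.3, 1.4]
grip_width: 0.0943
time_s: 5.25
ee_pos: [0.4482, 0.3347, 0.1731]
eef_rot: [-2.612, 1.568, -2.776]
force: [-0.2, -0.5, 0.1]
grip_width: 0.0575
time_s: 5.75
ee_pos: [0.4483, 0.3348, 0.1731]
eef_rot: [-2.667, 1.568, -2.831]
force: [0.8, 0.6, -1.0]
grip_width: 0.0217
time_s: 6.25
ee_pos: [0.4482, 0.3348, 0.1731]
eef_rot: [-2.668, 1.568, -2.832]
force: [-0.1, 0.0, -0.6]
grip_width: 0.022
```

```bash
python3 -m handwheel '[[[-8,0,-1],0,1],[[-18,0,-3],0,1],[[-28,0,-5],0,1],[[-35,0,-5],0,1],[[-35,0,-5],0,1]]' 12
python3 - <<'E'
from h import *
o=get_obs();print(o['force'],o['moment'],o['grip_width'])
K=camera_info('scene');p,d=camera('scene');cv2.imwrite('pics/s2.png',cv2.resize(p[170:310,310:430],(480,560),interpolation=cv2.INTER_CUBIC))
E
```

```text
time_s: 6.75
ee_pos: [0.4437, 0.3359, 0.2096]
eef_rot: [2.885, 1.57, 2.721]
force: [0.6, -0.7, -1.8]
grip_width: 0.0218
[ 0.6383178  -0.74774285 -1.76526147] [ 0.00052483 -0.00181415  0.01032662] 0.021789886539852615
```

View pics/s2.png

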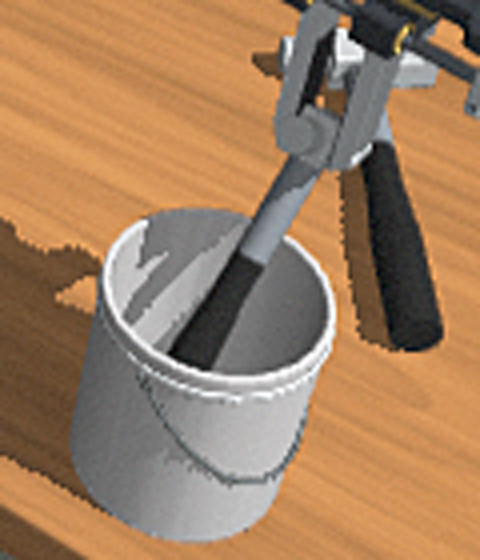

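Held at 22 mm, the weight is about 1.8 N, and it is still tilted. Now a light grip, moving the head over the middle of the tin so that gravity and the wall swing it upright.

```bash
python3 -m handwheel '[[[0,0,0],0,1],[[0,0,10],0,1],[[0,0,20],0,1],[[0,0,30],0,1],[[0,0,38],0,1]]' 4
python3 -m handwheel '[[[0,0,8],0,1],[[0,0,16],0,1],[[0,0,24],0,1],[[0,0,32],0,1],[[0,0,38],0,1]]' 4
python3 - <<'E'
from h import *
o=get_obs();print(o['force'],o['moment'],o['grip_width'])
p,d=camera('scene');cv2.imwrite('pics/s3.png',cv2.resize(p[170:310,290:410],(480,560),interpolation=cv2.INTER_CUBIC))
E
```

```text
time_s: 7.3
ee_pos: [0.4821, 0.3292, 0.2083]
eef_rot: [-2.742, 1.569, -2.907]
force: [-0.9, 0.4, -1.6]
grip_width: 0.022
time_s: 7.8
ee_pos: [0.5203, 0.3228, 0.2082]
eef_rot: [-2.712, 1.569, -2.877]
force: [-0.2, 0.1, -2.2]
grip_width: 0.0219
[-0.19554838  0.05506028 -2.16427593] [ 0.02640508  0.0721091  -0.05377238] 0.021860808648772934
```

View pics/s3.png

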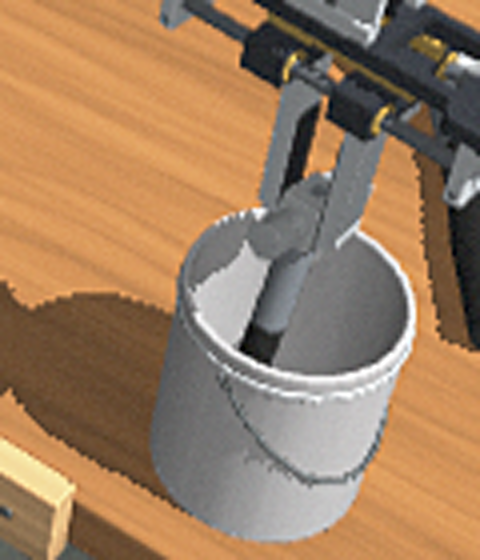

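```bash
cat > tilt.py <<'E'
from h import *
from scipy.spatial.transform import Rotation as Rt
o=get_obs();K=camera_info('wrist');p,d=camera('wrist');cv2.imwrite('pics/wt_%.2f.png'%o['time_s'],p)
M=Rt.from_euler('xyz',o['eef_rot']).as_matrix()
v,u=np.mgrid[150:279,244:260];uv=np.c_[u.ravel(),v.ravel()];P=(pts(K,d,uv)-o['ee_pos'])@M*1000
print(o['time_s'],o['ee_pos'].round(4),o['force'].round(2),o['moment'].round(3),o['grip_width'].round(4))
for a in range(150,279,6):
    s=uv[:,1]==a;print(a,np.median(P[s],0).round(1),end=' | ')
E
python3 tilt.py; python3 -m handwheel '[[[0,0,0],0,1],[[0,0,0],0,1],[[0,0,0],0,1],[[0,0,0],0,1],[[0,0,0],0,1]]' 3
python3 -m handwheel '[[[0,0,0],0,1],[[0,0,0],0,1],[[0,0,0],0,1],[[0,0,0],0,1],[[0,0,0],0,1]]' 3
python3 tilt.py
```

```text
time_s: 8.4
ee_pos: [0.5201, 0.3228, 0.2082]
eef_rot: [-2.722, 1.569, -2.887]
force: [-0.4, 1.5, -2.3]
grip_width: 0.0219
time_s: 8.9
ee_pos: [0.5201, 0.3228, 0.2082]
eef_rot: [-2.718, 1.569, -2.883]
force: [0.2, 0.3, -1.9]
grip_width: 0.022Traceback (most recent call last):
  File "tilt.py", line 6, in <module>
    print(o['time_s'],o['ee_pos'].round(4),o['force'].round(2),o['moment'].round(3),o['grip_width'].round(4))
                                                                                    ^^^^^^^^^^^^^^^^^^^^^
AttributeError: 'float' object has no attribute 'round'
Traceback (most recent call last):
  File "tilt.py", line 6, in <module>
    print(o['time_s'],o['ee_pos'].round(4),o['force'].round(2),o['moment'].round(3),o['grip_width'].round(4))
                                                                                    ^^^^^^^^^^^^^^^^^^^^^
AttributeError: 'float' object has no attribute 'round'
```

```bash
sed -i "s/o\['grip_width'\].round(4)/o['grip_width']/" tilt.py; python3 tilt.py
```

```text
8.95 [0.5201 0.3228 0.2082] [-0.3   0.5  -1.87] [ 0.059  0.023 -0.042] 0.022219082233812568
150 [202.7  -0.9 -37.1] | 156 [202.6  -0.9 -28.9] | 162 [202.   -0.9 -20.8] | 168 [  8.    0.1 -42.8] | 174 [  6.9   0.7 -39. ] | 180 [  5.4   0.1 -35.3] | 186 [  3.4   0.1 -31.8] | 192 [  2.2   0.7 -28.1] | 198 [  1.1   0.1 -24.4] | 204 [ -1.1   0.1 -21.1] | 210 [ -3.4   0.1 -17.8] | 216 [ -4.6   0.1 -14.2] | 222 [ -5.3   0.1 -10.4] | 228 [-6.2  0.1 -6.7] | 234 [-6.9  0.1 -3. ] | 240 [-7.6  0.1  0.9] | 246 [-8.1  0.1  4.7] | 252 [-8.9  0.1  8.5] | 258 [-4.6  0.1 15. ] | 264 [-5.3  0.1 19. ] | 270 [-7.4  0.1 22.1] | 276 [-8.6  0.1 25.8] |
```

The tilt fell to about 11° with the butt on the far wall. Push the head on another ~35 mm to bring it upright against the wall.

```bash
python3 -m handwheel '[[[0,0,7],0,1],[[0,0,14],0,1],[[0,0,21],0,1],[[0,0,28],0,1],[[0,0,34],0,1]]' 4
python3 tilt.py
```

```text
time_s: 9.5
ee_pos: [0.5544, 0.317, 0.2079]
eef_rot: [-2.695, 1.568, -2.861]
force: [0.1, 0.2, -2.5]
grip_width: 0.0219
9.5 [0.5544 0.317  0.2079] [ 0.05  0.22 -2.52] [0.016 0.097 0.066] 0.02190969976058855
150 [202.1  -0.9 -37.1] | 156 [202.2  -0.9 -29. ] | 162 [202.6  -0.9 -20.8] | 168 [  1.4   0.1 -43.8] | 174 [  0.1   0.1 -40.2] | 180 [ -0.3   0.7 -36.5] | 186 [ -1.    0.1 -32.8] | 192 [ -2.1   0.1 -29.2] | 198 [ -2.6   0.1 -25.4] | 204 [ -3.6   0.1 -21.8] | 210 [ -5.    0.1 -18.3] | 216 [ -6.6   0.1 -14.9] | 222 [ -6.4   0.1 -10.8] | 228 [-7.1  0.1 -7.1] | 234 [-7.2  0.1 -3.1] | 240 [-7.1  0.7  1.1] | 246 [-6.7  0.1  5.4] | 252 [-6.6  0.1  9.6] | 258 [-1.3  0.1 16.7] | 264 [-1.4  0.7 21.1] | 270 [-3.1  0.1 24.6] | 276 [-3.2  0.1 29.1] |
```

Upright now (top-face slope ≈0°). Grip firmly, lift clear, and measure the rail and ring heights meanwhile.

```bash
python3 -m handwheel '[[[0,0,0],0,1],[[0,0,-2],0,1],[[-10,0,-3],0,1],[[-25,0,-6],0,1],[[-45,0,-8],0,1]]' 12
python3 -m handwheel '[[[-25,0,-5],0,1],[[-50,0,-10],0,1],[[-75,0,-10],0,1],[[-100,0,-10],0,1],[[-115,0,-10],0,1]]' 12
python3 tilt.py; python3 - <<'E'
from h import *
o=get_obs();print(o['qpos'])
d=np.load('pics/top0.npy')
for c in(190,204,212):
  P=pts('top',d,[(c,r) for r in range(136,172,2)]);print(c,P.round(3).tolist())
E
```

```text
time_s: 10.05
ee_pos: [0.5466, 0.3182, 0.2543]
eef_rot: [-2.661, 1.569, -2.826]
force: [-1.1, 0.2, -2.1]
grip_width: 0.0222
time_s: 10.55
ee_pos: [0.5366, 0.3201, 0.3734]
eef_rot: [0.803, 1.569, 0.638]
force: [0.8, -0.8, -1.8]
grip_width: 0.0218
10.55 [0.5366 0.3201 0.3734] [ 0.78 -0.81 -1.81] [ 0.012 -0.013 -0.001] 0.02178437927159814
150 [368.2  -1.7 -22.3] | 156 [367.8  -1.7 -10.6] | 162 [367.7  -1.7   1.3] | 168 [  1.1   0.1 -43.9] | 174 [  0.4   0.1 -40.2] | 180 [ -0.3   0.1 -36.5] | 186 [ -1.1   0.1 -32.8] | 192 [ -2.1   0.1 -29.2] | 198 [ -2.7   0.1 -25.5] | 204 [ -3.8   0.1 -21.9] | 210 [ -5.    0.1 -18.3] | 216 [ -6.4   0.1 -14.8] | 222 [ -6.2   0.1 -10.8] | 228 [-6.8  0.1 -7. ] | 234 [-7.3  0.1 -3.1] | 240 [-7.2  0.1  1. ] | 246 [-6.8  0.1  5.3] | 252 [-7.   0.1  9.4] | 258 [-1.4  0.1 16.6] | 264 [-1.4  0.1 21.1] | 270 [-3.2  0.1 24.5] | 276 [-3.6  0.1 28.8] | [ 4.79014051e-01  4.22784622e-01  1.00377246e+00  3.60421669e-04
  1.71065291e+00 -9.26653244e-01]
190 [[0.917, 0.325, -0.743], [0.91, 0.326, -0.753], [0.897, 0.325, -0.746], [0.888, 0.325, -0.749], [0.879, 0.326, -0.
[... 460 characters left out ...]
, 0.157, 0.028], [0.641, 0.157, 0.028], [0.635, 0.157, 0.027], [0.631, 0.158, 0.023], [0.627, 0.158, 0.017], [0.62, 0.158, 0.023], [0.616, 0.159, 0.014], [0.611, 0.159, 0.012], [0.604, 0.158, 0.015], [0.6, 0.159, 0.011], [0.597, 0.161, -0.002], [0.591, 0.16, -0.001]]
212 [[0.919, 0.218, -0.755], [0.905, 0.216, -0.741], [0.896, 0.217, -0.747], [0.888, 0.217, -0.753], [0.878, 0.217, -0.754], [0.865, 0.216, -0.745], [0.856, 0.217, -0.748], [0.847, 0.217, -0.754], [0.837, 0.217, -0.751], [0.828, 0.218, -0.759], [0.817, 0.217, -0.753], [0.808, 0.218, -0.757], [0.616, 0.137, 0.015], [0.611, 0.137, 0.012], [0.605, 0.137, 0.014], [0.599, 0.136, 0.014], [0.597, 0.138, -0.003], [0.591, 0.138, -0.002]]
```

```bash
python3 -m handwheel '[[[0,-16,32],0.15,1],[[0,-32,64],0.3,1],[[0,-48,96],0.45,1],[[0,-64,128],0.6,1],[[0,-64,128],0.6,1]]' 12
python3 -m handwheel '[[[0,0,0],0,1],[[0,0,0],0,1],[[0,0,0],0,1],[[0,0,0],0,1],[[0,0,0],0,1]]' 12
python3 tilt.py; python3 - <<'E'
from h import *
o=get_obs();K=camera_info('wrist');p,d=camera('wrist');s,ds=camera('scene');cv2.imwrite('pics/s4.png',s);np.save('pics/s4.npy',ds)
cv2.imwrite('pics/w4.png',p);np.save('pics/w4.npy',d);np.save('pics/w4K.npy',K,allow_pickle=True)
print(o['qpos'],proj(K,[[.663,.157,.03],[.663,.157,.05]]),proj(camera_info('scene'),[[.663,.157,.03],[*o['ee_pos'][:2],o['ee_pos'][2]-.197]]))
a=cv2.resize(p[100:300,150:350],(400,400),interpolation=cv2.INTER_CUBIC);b=cv2.resize(s[200:330,190:320],(400,400),interpolation=cv2.INTER_CUBIC);cv2.imwrite('pics/c4.png',np.hstack([a,b]))
E
```

```text
time_s: 11.1
ee_pos: [0.6547, 0.2329, 0.3743]
eef_rot: [1.249, 1.568, 0.475]
force: [0.7, 0.0, -2.4]
grip_width: 0.022
time_s: 11.6
ee_pos: [0.6543, 0.2334, 0.3747]
eef_rot: [1.229, 1.568, 0.456]
force: [0.7, 0.6, -1.6]
grip_width: 0.0218
11.6 [0.6543 0.2334 0.3747] [ 0.7   0.64 -1.58] [-0.008 -0.014  0.018] 0.0217564242460581
150 [1124.8   -4.9   44.6] | 156 [ 1.1228e+03 -7.0000e-01  7.2800e+01] | 162 [1124.7   -5.   101.7] | 168 [  1.7   0.3 -44.4] | 174 [  0.3   0.3 -40.9] | 180 [  0.2   0.3 -37. ] | 186 [ -1.1   0.3 -33.5] | 192 [ -1.5   0.3 -29.7] | 198 [ -2.4   0.3 -26. ] | 204 [ -3.3   0.3 -22.3] | 210 [ -4.6   0.3 -18.8] | 216 [ -6.2   0.3 -15.4] | 222 [ -6.    0.3 -11.3] | 228 [-6.7  0.3 -7.6] | 234 [-7.   0.3 -3.6] | 240 [-7.1  0.3  0.4] | 246 [-6.6  0.3  4.8] | 252 [-6.4  0.3  9.1] | 258 [-1.   0.2 16.2] | 264 [-1.6  0.2 20.3] | 270 [-3.3  0.2 23.9] | 276 [-3.3  0.2 28.4] | [ 2.89555865e-01  6.26020819e-01  7.05568889e-01  5.12262748e-04
  1.80683913e+00 -5.07985089e-01] [[226.86025182 193.36190903]
 [225.90103247 195.98476626]] [[253.14704526 280.09122313]
 [288.37682412 251.07937148]]
```

View pics/c4.png

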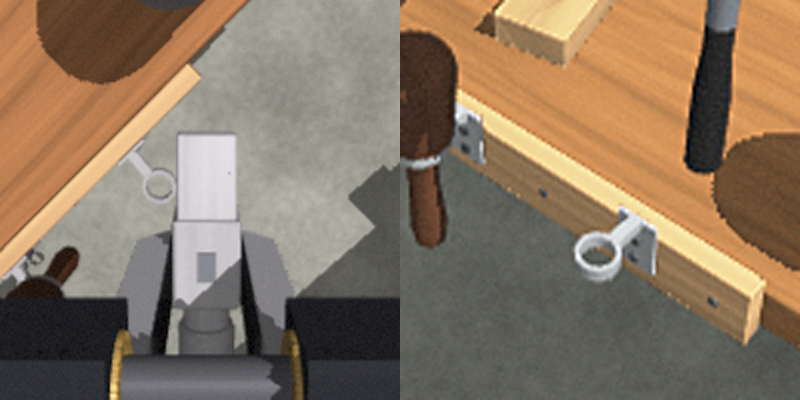

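The crop shows the ring in the wrist view at about (229,192), the ring in the scene view at about (255,281), and the butt at about (288,254). Now fit these.

```bash
cat > ring.py <<'E'
from h import *
def hole(img,c,r,thr,K):
    g=cv2.cvtColor(img,cv2.COLOR_BGR2GRAY);c0=np.array(c,int)
    g=cv2.resize(g[c0[1]-r:c0[1]+r,c0[0]-r:c0[0]+r],None,fx=8,fy=8,interpolation=cv2.INTER_CUBIC)
    m=(g>thr).astype(np.uint8);cs,h=cv2.findContours(m,cv2.RETR_CCOMP,cv2.CHAIN_APPROX_NONE)
    for i,q in enumerate(cs):
        if h[0,i,3]>=0 and cv2.contourArea(q)>800:
            e=cv2.fitEllipse(q);ctr=(np.array(e[0])+.5)/8-.5+c0-r;print(thr,'hole',ctr.round(2),np.round(np.array(e[1])/8,2),e[2],plane(K,[ctr],.03).round(4))
E
python3 - <<'E'
from ring import *
p=cv2.imread('pics/w4.png');K=np.load('pics/w4K.npy',allow_pickle=True).item();s=cv2.imread('pics/s4.png');S=camera_info('scene')
t=cv2.imread('pics/top0.png')
for th in(125,140,155,170):hole(p,(229,192),12,th,K);hole(s,(255,281),14,th,S);hole(t,(204,142),12,th,camera_info('top'))
# handle in scene
hs=s.max(2);P0=get_obs()['ee_pos'];print(P0)
for z in(.0,.005,.01,.02,.03,.04,.06):
    q=P0-[0,0,.006+.191-z];u,v=proj(S,[q])[0];row=hs[int(round(v)),int(u)-20:int(u)+20].astype(int);x=np.where(row<55)[0]
    print(z,u.round(2),v.round(1),x.min()+int(u)-20 if len(x) else None,x.max()+int(u)-20 if len(x) else None)
u,v=map(int,proj(S,[P0-[0,0,.197]])[0]);print(hs[v-6:v+10,u-6:u+8])
E
```

```text
125 hole [254.51 282.34] [ 6.74 11.22] 72.26783752441406 [[0.6658 0.163  0.03  ]]
140 hole [229.41 194.6 ] [ 8.36 11.07] 100.02436065673828 [[0.6682 0.1588 0.03  ]]
140 hole [254.51 282.25] [ 7.21 11.42] 71.46868133544922 [[0.6656 0.1628 0.03  ]]
155 hole [229.04 194.39] [ 9.32 12.11] 107.08013916015625 [[0.6674 0.1586 0.03  ]]
155 hole [254.48 282.07] [ 7.9  11.47] 69.59329986572266 [[0.6653 0.1625 0.03  ]]
170 hole [229.11 193.78] [11.98 13.74] 105.52798461914062 [[0.6667 0.1595 0.03  ]]
170 hole [254.38 281.86] [ 8.7  11.53] 69.92533874511719 [[0.665 0.162 0.03 ]]
[0.65458608 0.23310083 0.37441881]
0.0 288.24 251.1 283 293
0.005 288.41 249.4 283 293
0.01 288.58 247.7 283 293
0.02 288.92 244.2 284 294
0.03 289.27 240.7 284 295
0.04 289.62 237.1 284 295
0.06 290.35 229.7 285 296
[[230  23  28  41  43  40  33  44  46  42  46  49  41  90]
 [236  28  28  32  36  41  40  44  47  44  42  46  35  87]
 [193  22  35  36  37  35  40  41  49  46  44  48  47 123]
 [172  14  38  37  37  47  36  40  43  45  51  42  57 175]
 [178  28  31  38  32  44  41  47  47  51  43  40  56 183]
 [134  28  28  37  36  36  44  42  48  44  44  48  74 234]
 [ 69  17  28  37  35  48  39  39  46  47  40  46  82 157]
 [ 95  29  32  32  32  38  39  43  49  40  49  40  64 108]
 [215  49  32  36  43  43  35  40  46  41  46  46  70 108]
 [230  98  24  34  35  37  45  42  41  46  47  55 107 112]
 [224 206 147  51  31  37  37  36  45  35  67 100 114 111]
 [207 218 221 199 152 156 107 111 119 216  98 114 109 103]
 [208 207 209 223 213 215 207 214 211 236  94 103 110 108]
 [205 209 205 207 213 221 220 221 225 230  95 103 110 112]
 [195 202 210 207 205 209 212 216 216 130 101 102 110 108]
 [190 193 197 204 204 206 207 209 222 209  97 107 111 112]]
```

```bash
python3 -m handwheel '[[[10,-15,20],0,1],[[20,-30,40],0,1],[[40,-45,59],0,1],[[70,-45,59],0,1],[[100,-45,59],0,1]]' 12
python3 -m handwheel '[[[15,0,0],0,1],[[30,0,0],0,1],[[38,0,0],0,1],[[38,0,0],0,1],[[38,0,0],0,1]]' 12
python3 - <<'E'
from h import *
o=get_obs();s,ds=camera('scene');cv2.imwrite('pics/s5.png',s);print(o['ee_pos'],o['force'])
S=camera_info('scene');P=o['ee_pos'];print(proj(S,[P-[0,0,.197],[P[0],P[1],.03]]))
g=cv2.cvtColor(s,cv2.COLOR_BGR2GRAY);cv2.imwrite('pics/c5.png',cv2.resize(s[255:300,230:280],None,fx=12,fy=12,interpolation=cv2.INTER_CUBIC))
E
```

```text
time_s: 12.25
ee_pos: [0.6657, 0.159, 0.2737]
eef_rot: [1.187, 1.567, 0.412]
force: [0.9, 0.7, -2.4]
grip_width: 0.0221
time_s: 12.75
ee_pos: [0.666, 0.1591, 0.2365]
eef_rot: [1.135, 1.566, 0.361]
force: [0.3, 1.1, -1.5]
grip_width: 0.0219
[0.66598916 0.15914329 0.23652295] [ 0.28977782  1.08574305 -1.48860187]
[[253.11949378 278.85632047]
 [253.07866942 281.48466876]]
```

View pics/c5.png

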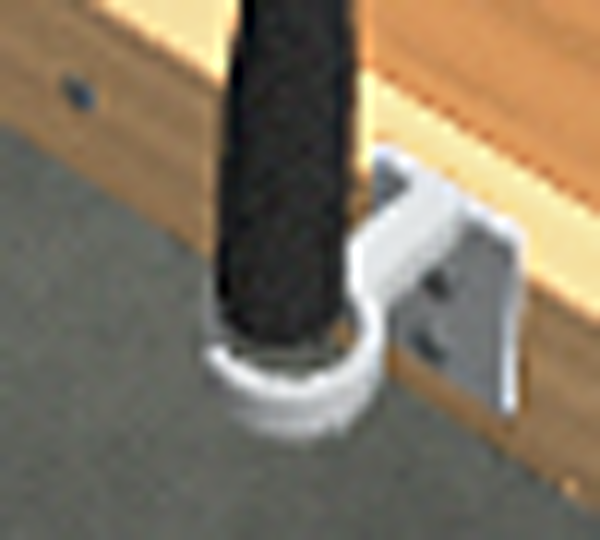

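This is picture 11. The butt is centred at u≈253.3 and the ring at u≈254.5, with v agreeing, so the handle must shift about 2.8 mm to the image's right (tool −z). Then feel downwards.

```bash
python3 -m handwheel '[[[0,0.4,-2.7],0,1],[[2,0.4,-2.7],0,1],[[4,0.4,-2.7],0,1],[[6,0.4,-2.7],0,1],[[6,0.4,-2.7],0,1]]' 12
python3 -m handwheel '[[[1,0,0],0,1],[[2,0,0],0,1],[[3,0,0],0,1],[[4,0,0],0,1],[[4,0,0],0,1]]' 12
python3 -m handwheel '[[[1,0,0],0,1],[[2,0,0],0,1],[[3,0,0],0,1],[[3,0,0],0,1],[[3,0,0],0,1]]' 12
```

```text
time_s: 13.3
ee_pos: [0.6643, 0.1613, 0.2303]
eef_rot: [1.145, 1.566, 0.37]
force: [0.7, -0.1, -1.2]
grip_width: 0.0221
time_s: 13.8
ee_pos: [0.6643, 0.1613, 0.2261]
eef_rot: [1.155, 1.567, 0.38]
force: [0.2, -0.0, -1.8]
grip_width: 0.0215
time_s: 14.3
ee_pos: [0.6643, 0.1613, 0.2231]
eef_rot: [1.156, 1.567, 0.381]
force: [-0.6, 0.9, -2.4]
grip_width: 0.0219
```

```bash
python3 -m handwheel '[[[1,0,0],0,1],[[2,0,0],0,1],[[3,0,0],0,1],[[3,0,0],0,1],[[3,0,0],0,1]]' 12
python3 -m handwheel '[[[1,0,0],0,1],[[2,0,0],0,1],[[3,0,0],0,1],[[3,0,0],0,1],[[3,0,0],0,1]]' 12
python3 -c "
from h import *
o=get_obs();print(o['force'],o['moment'])"; python3 tilt.py|tail -1
```

```text
time_s: 14.8
ee_pos: [0.6643, 0.1613, 0.2201]
eef_rot: [1.161, 1.567, 0.387]
force: [-0.7, -0.6, -1.6]
grip_width: 0.0218
time_s: 15.3
ee_pos: [0.6643, 0.1613, 0.217]
eef_rot: [1.16, 1.567, 0.385]
force: [-0.6, 0.0, -2.1]
grip_width: 0.022
[-0.58682905  0.00360506 -2.0722092 ] [-0.03853511  0.01626269  0.04117347]
150 [966.3  -4.3  30.4] | 156 [ 9.673e+02 -5.000e-01  5.550e+01] | 162 [966.8  -4.3  80.6] | 168 [  1.7   0.3 -44.4] | 174 [  0.9   0.3 -40.7] | 180 [ -0.1   0.3 -37.1] | 186 [ -1.2   0.3 -33.5] | 192 [ -1.5   0.3 -29.7] | 198 [ -2.5   0.3 -26. ] | 204 [ -3.5   0.3 -22.4] | 210 [ -5.    0.3 -18.9] | 216 [ -6.1   0.3 -15.3] | 222 [ -6.2   0.3 -11.4] | 228 [-6.9  0.3 -7.7] | 234 [-6.8  0.3 -3.5] | 240 [-6.9  0.3  0.5] | 246 [-6.3  0.3  4.9] | 252 [-6.8  0.3  8.9] | 258 [-1.7  0.8 15.8] | 264 [-1.2  0.2 20.6] | 270 [-3.5  0.2 23.8] | 276 [-3.5  0.2 28.2] |
```

No contact with the butt about 10 mm below the rim, so it is inside the ring. Ease on down.

```bash
python3 -m handwheel '[[[3,0,0],0,1],[[6,0,0],0,1],[[9,0,0],0,1],[[12,0,0],0,1],[[15,0,0],0,1]]' 10
python3 -m handwheel '[[[4,0,0],0,1],[[8,0,0],0,1],[[12,0,0],0,1],[[16,0,0],0,1],[[20,0,0],0,1]]' 10
python3 -c "
from h import *
s,d=camera('scene');cv2.imwrite('pics/s6.png',s);o=get_obs();print(o['force'],o['moment'])
r=s[262:300,240:272].max(2)
for q in r[::2]: print(''.join('#' if x<60 else '+' if x<150 else '.' for x in q))"
```

```text
time_s: 15.85
ee_pos: [0.6644, 0.1613, 0.2017]
eef_rot: [1.158, 1.567, 0.384]
force: [-0.5, -0.8, -2.6]
grip_width: 0.022
time_s: 16.35
ee_pos: [0.6645, 0.1613, 0.1814]
eef_rot: [1.114, 1.567, 0.339]
force: [-0.6, -0.8, -1.1]
grip_width: 0.0219
[-0.77267465 -1.67828752 -2.15286767] [-0.30818876 -0.0714005  -0.03319616]
+++++.++....#+++++++............
++++++++++++###+++#+............
++..++++++.+#######+............
++++++.++++########+............
+++++++++..#########.+++........
+++++++++++#########+...........
++++++++++##########........+++.
++++++++++##########.......+++++
++++++++++##########.....+#+++++
++++++++++##########..++++++++++
+++++++++###########..++++++++++
+++++++...#########...++++++++++
+++++++++.....++......++++++++++
+++++++++++..........+++++++++++
+++++++++#++.....+++++++++++++++
+++++++++##########+++++++++++++
+++++++++##########+++++++++++++
++++++++++########++++++++++++++
+++++++++++++##+++++++++++++++++
```

The butt shows below the ring: it is inside. The side force of about −1.8 N along tool −y shows a slight offset, so I'll give 1 mm that way and continue.

```bash
python3 -m handwheel '[[[0,-1,0],0,1],[[4,-1,0],0,1],[[8,-1,0],0,1],[[12,-1,0],0,1],[[15,-1,0],0,1]]' 10
python3 -c "
from h import *
o=get_obs();print(o['force'],o['moment'])"
python3 -m handwheel '[[[4,0,0],0,1],[[8,0,0],0,1],[[12,0,0],0,1],[[16,0,0],0,1],[[20,0,0],0,1]]' 10
python3 -c "
from h import *
o=get_obs();print(o['force'],o['moment'])"
```

```text
time_s: 16.9
ee_pos: [0.6636, 0.1605, 0.1652]
eef_rot: [1.179, 1.568, 0.404]
force: [0.1, -0.3, -1.1]
grip_width: 0.0224
[ 0.07284378 -0.27079126 -1.13285286] [-0.13703337 -0.21546487  0.0030962 ]
time_s: 17.4
ee_pos: [0.6635, 0.1606, 0.1447]
eef_rot: [1.25, 1.568, 0.475]
force: [-0.1, 0.3, -2.2]
grip_width: 0.0219
[-0.10334252  0.2770798  -2.1532937 ] [-0.02775026  0.03392553 -0.03139371]
```

```bash
python3 -m handwheel '[[[5,0,0],0,1],[[10,0,0],0,1],[[15,0,0],0,1],[[20,0,0],0,1],[[25,0,0],0,1]]' 10
python3 -m handwheel '[[[5,0,0],0,1],[[10,0,0],0,1],[[15,0,0],0,1],[[20,0,0],0,1],[[25,0,0],0,1]]' 10
python3 -m handwheel '[[[5,0,0],0,1],[[10,0,0],0,1],[[15,0,0],0,1],[[20,0,0],0,1],[[25,0,0],0,1]]' 10
python3 tilt.py
```

```text
time_s: 17.9
ee_pos: [0.6636, 0.1606, 0.1193]
eef_rot: [1.253, 1.568, 0.478]
force: [-0.3, -0.5, -2.6]
grip_width: 0.022
time_s: 18.4
ee_pos: [0.6637, 0.1606, 0.0939]
eef_rot: [1.261, 1.568, 0.486]
force: [0.3, -0.5, -1.6]
grip_width: 0.022
time_s: 18.9
ee_pos: [0.6637, 0.1607, 0.0685]
eef_rot: [1.247, 1.568, 0.473]
force: [-0.0, 0.9, -2.6]
grip_width: 0.0217
18.9 [0.6637 0.1607 0.0685] [-0.05  0.85 -2.58] [-0.084  0.005  0.013] 0.021727186390976375
150 [817.6  -3.5  17.1] | 156 [816.8  -3.6  38.7] | 162 [817.3  -2.2  60.7] | 168 [  1.3   0.3 -44.5] | 174 [  1.1   0.3 -40.7] | 180 [ -0.2   0.3 -37.1] | 186 [ -0.6   0.3 -33.4] | 192 [ -1.6   0.3 -29.7] | 198 [ -2.5   0.3 -26.1] | 204 [ -3.3   0.3 -22.4] | 210 [ -5.    0.3 -18.9] | 216 [ -5.9   0.3 -15.3] | 222 [ -6.2   0.3 -11.4] | 228 [-6.6  0.3 -7.5] | 234 [-6.5  0.3 -3.5] | 240 [-7.   0.3  0.5] | 246 [-6.5  0.3  4.8] | 252 [-6.6  0.3  9. ] | 258 [-1.2  0.2 16.1] | 264 [-1.1  0.2 20.6] | 270 [-3.4  0.2 23.8] | 276 [-3.2  0.2 28.4] |
```

```bash
python3 -m handwheel '[[[4,0,0],0,1],[[8,0,0],0,1],[[12,0,0],0,1],[[15,0,0],0,1],[[15,0,0],0,1]]' 10
python3 -m handwheel '[[[1,0,0],0,1],[[2,0,0],0,1],[[3,0,0],0,1],[[3,0,0],0,1],[[3,0,0],0,1]]' 6
python3 -m handwheel '[[[0.5,0,0],0,1],[[1,0,0],0,1],[[1.5,0,0],0,1],[[1.5,0,0],0,1],[[1.5,0,0],0,1]]' 6
```

```text
time_s: 19.45
ee_pos: [0.6634, 0.1604, 0.0521]
eef_rot: [1.314, 1.569, 0.54]
force: [1.3, -2.2, -3.2]
grip_width: 0.0216
time_s: 19.95
ee_pos: [0.6638, 0.1602, 0.0498]
eef_rot: [1.042, 1.569, 0.267]
force: [-0.7, -4.1, 6.0]
grip_width: 0.0222
time_s: 20.45
ee_pos: [0.6639, 0.1602, 0.049]
eef_rot: [0.981, 1.568, 0.206]
force: [-2.4, -3.0, 7.3]
grip_width: 0.022
```

Contact: the vertical force went from −2 to +7 N at TCP z 49 mm, the seated height. Open partway and check that it hangs free.

```bash
python3 -m handwheel '[[[0,0,0],0,0.15],[[0,0,0],0,0.15],[[0,0,0],0,0.15],[[0,0,0],0,0.15],[[0,0,0],0,0.15]]'
python3 -m handwheel '[[[-5,0,0],0,0.15],[[-15,0,0],0,0.15],[[-30,0,0],0,0.15],[[-50,0,0],0,0.15],[[-70,0,0],0,0.15]]'
python3 -m handwheel '[[[-20,0,0],0,0.15],[[-50,0,0],0,0.15],[[-80,0,0],0,0.15],[[-100,0,0],0,0.15],[[-100,0,0],0,0.15]]'
python3 - <<'E'
from h import *
o=get_obs();s,d=camera('scene');K=camera_info('wrist');w,dw=camera('wrist')
print(o['ee_pos'],o['force'],o['grip_width'])
cv2.imwrite('pics/c7.png',np.hstack([cv2.resize(s[230:340,200:310],(400,400),interpolation=cv2.INTER_CUBIC),cv2.resize(w[120:320,150:350],(400,400),interpolation=cv2.INTER_CUBIC)]))
v,u=np.mgrid[150:330,200:310];uv=np.c_[u.ravel(),v.ravel()];P=pts(K,dw,uv);m=(P[:,2]>.045)&(P[:,2]<.065);Q=P[m]
m=np.hypot(Q[:,0]-.664,Q[:,1]-.16)<.018;Q=Q[m]
A=np.c_[Q[:,:2]-Q[:,:2].mean(0),np.ones(len(Q))];print(len(Q),np.linalg.lstsq(A,Q[:,2],rcond=None)[0],Q.mean(0))
E
```

```text
time_s: 20.95
ee_pos: [0.6638, 0.1603, 0.0489]
eef_rot: [1.012, 1.568, 0.237]
force: [0.3, 0.1, -0.1]
grip_width: 0.0402
time_s: 21.45
ee_pos: [0.6638, 0.1603, 0.1211]
eef_rot: [0.997, 1.567, 0.223]
force: [1.2, 0.6, -0.2]
grip_width: 0.0401
time_s: 21.95
ee_pos: [0.6643, 0.1604, 0.2259]
eef_rot: [0.975, 1.561, 0.201]
force: [-0.9, 0.2, 0.6]
grip_width: 0.0398
[0.66433768 0.16035498 0.22590745] [-0.93470538  0.17968965  0.55809843] 0.03979457428368057
418 [-0.08109698  0.10624457  0.05598589] [0.66358405 0.16139869 0.05598589]
```

View pics/c7.png

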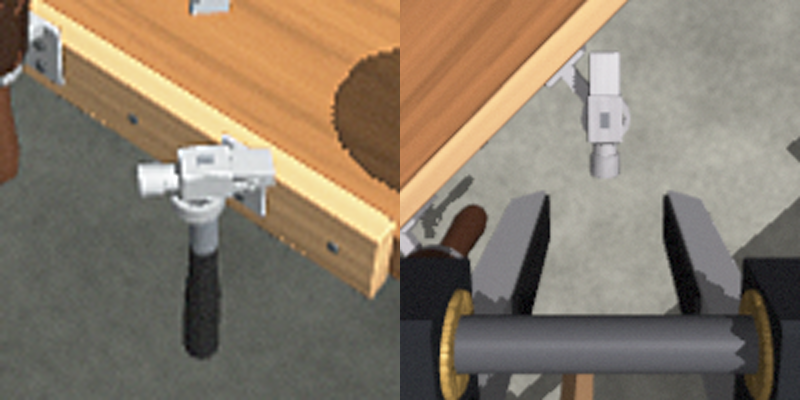

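Last view (12): the hammer hangs in the mid ring, head on the rim, jaws clear. The rough top-plane slope of 0.13 may include the pein or some rocking, so I'll measure the tilt properly after a wait.

```bash
python3 -m handwheel '[[[0,0,0],0,0.15],[[0,0,0],0,0.15],[[0,0,0],0,0.15],[[0,0,0],0,0.15],[[0,0,0],0,0.15]]'
cat > chk.py <<'E'
from h import *
s,d=camera('scene');S=camera_info('scene');K=camera_info('wrist');w,dw=camera('wrist')
# wrist: points of the head along head axis
v,u=np.mgrid[140:215,225:275];uv=np.c_[u.ravel(),v.ravel()];P=pts(K,dw,uv);ok=(P[:,2]>.035)&(P[:,2]<.08)
a=np.radians(-43.8);ax=np.array([np.cos(a),np.sin(a)]);t=(P[:,:2]-[.664,.160])@ax;b=(P[:,:2]-[.664,.160])@[-ax[1],ax[0]]
for lo in range(-45,45,5):
    k=ok&(t*1000>=lo)&(t*1000<lo+5)
    if k.any(): print(lo,k.sum(),np.median(P[k],0).round(4),np.percentile(b[k]*1000,[2,98]).round(1))
k=ok&(t>-.013)&(t<.012)&(abs(b)<.009)
A=np.c_[t[k],b[k],np.ones(k.sum())]
c=np.linalg.lstsq(A,P[k,2],rcond=None)[0];r=P[k,2]-A@c;k2=abs(r)<.0015;c=np.linalg.lstsq(A[k2],P[k,2][k2],rcond=None)[0];print('block slope t,b',c,k2.sum())
# scene handle centreline vs vertical line
m=s.max(2)<60
base=np.array([.664,.160])
for z in(-.02,-.04,-.06,-.08,-.1,-.12,-.14):
    x,y=proj(S,[[*base,z]])[0];row=np.where(m[int(round(y)),int(x)-15:int(x)+15])[0]
    print(z,x.round(1),y.round(1),(row.min()+row.max())/2+int(x)-15 if len(row) else None,len(row))
E
python3 chk.py
```

```text
time_s: 22.55
ee_pos: [0.6633, 0.1601, 0.2212]
eef_rot: [1.002, 1.567, 0.227]
force: [-0.3, -0.1, 0.1]
grip_width: 0.04
-45 74 [0.6334 0.1905 0.0497] [-7.9  9.5]
-40 60 [0.6372 0.1867 0.0508] [-8.   9.4]
-35 63 [0.6403 0.1829 0.052 ] [-8.   9.4]
-30 68 [0.6447 0.1794 0.053 ] [-8.1  9.3]
-25 62 [0.6485 0.176  0.0539] [-8.2  9.3]
-20 76 [0.6523 0.173  0.0563] [-9.5 11.7]
-15 72 [0.6557 0.1693 0.0567] [-9.5 11.7]
-10 72 [0.6594 0.1659 0.0567] [-9.6 11.7]
-5 71 [0.6628 0.1623 0.0568] [-9.7 11.6]
0 67 [0.6666 0.1587 0.0568] [-9.8 11.6]
5 64 [0.6695 0.1555 0.0566] [-9.9 11.6]
10 36 [0.6735 0.1523 0.0517] [-9.   9.5]
15 47 [0.6772 0.1486 0.0504] [-6.4  8. ]
20 58 [0.6802 0.1446 0.0514] [-9.   9.2]
25 55 [0.6839 0.1407 0.0523] [-9.3  9.2]
30 52 [0.6873 0.1373 0.0519] [-9.4  9.2]
35 7 [0.6913 0.1373 0.0519] [-3.8  7.5]
block slope t,b [-0.00724412 -0.00869068  0.05674201] 245
-0.02 253.7 294.3 None 0
-0.04 253.6 299.4 252.0 1
-0.06 253.5 304.3 255.5 8
-0.08 253.4 309.1 255.0 9
-0.1 253.4 313.8 255.0 9
-0.12 253.3 318.3 254.5 10
-0.14 253.2 322.7 255.0 9
```

Slope is about 0.01 rad, the head centre is about 13.7 mm above the rim, and the handle is vertical in the scene view. Hand in.

```bash
python3 -c "
from station import *
print(hand_in())"
```

```text
the job is handed in; nothing more can be done
None
```

The pin hammer is hanging in the 26 mm ring (root_mid) and the job is handed in at about 22.7 s. I lifted it from the tin, swung it upright against the tin's wall with a light grip, then eased it down through the ring.

- **Last checks:**
  - The flat top of the head is level to about 0.01 rad, and the handle is vertical in the scene view.
  - The head centre is about 13.7 mm above the rim; seated is 13 mm.
  - The gripper is about 15 cm above the hammer, with near-zero force on it.
- **Contact:** the highest tool force I read was about 8 N, at seating. That is a reading at the end of each move, so a brief peak in between would not show. The arm went near neither the mallet, the plane nor the offcut, but I did not re-measure their positions.
- **What failed or disagreed:**
  - The first grasp lifted before the slow fingers had shut. The hammer had not moved, so I repeated it.
  - The wrist and scene cameras placed the ring about 4 mm apart. I used the scene camera's view of the handle against the ring, and it went in with only about 2 N of side force, which a 1 mm shift relieved.
  - A first, rough tilt reading after release gave 0.13 rad. It took in points off the flat top; the clean fit gave 0.01.

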